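Stop the packing-room scale rocking

ROBOT

A 6-joint arm with a two-finger parallel gripper is mounted at the origin on the work surface. World frame = base frame: x ahead of the robot, y to its left, z up, the work surface at z = 0. Lengths are in m, angles in degrees, forces in N, time in s.
With the tool pointing down it reaches from about 0.3 to 0.75 m from the base axis. Payload 8.5 kg.
Tool frame: the origin (TCP) lies at the very end of the fingers, on their centre line; the grasp point (between the pads) lies 19 mm behind it; z points along the fingers, y is the direction in which the jaws open and shut (so a half turn about z gives the same grasp; the last joint's range is limited). The gripper opens to 85 mm and grips with 20 to 120 N. Pads are 22 mm wide; open, the fingers measure 114 mm over their backs; the gripper's body (76 mm by 85 mm) begins 54 mm behind the grasp point. The pads swing forward as they close: fully open they stand 13 mm farther back than shut.
Start: joints at [56.419, 21.807, 74.336, -0, 83.858, -12.336], TCP at [0.199, 0.513, 0.207] pointing down, gripper open.
Joint ranges: [-178.18, 178.18], [-50.72, 133.34], [12.68, 142.11], [-81.47, 261.47], [9.98, 163.14], [-165.26, 165.26]. Speed limits (degrees/s): [136.94, 136.94, 180, 180, 180, 180].

INTERFACE

Orientations are given as a 3x3 rotation matrix whose columns are the frame's x, y, z axes.
In Python, from rig import env, vision, close_job, spotter gives the robot as it stands. The module is installed in compiled form; this text tells all that it offers.
- The arm moves only by the tool jog_arm, never from a script. Its argument "plan" is a list that holds one entry, the list of rows, each a list of 6 numbers: the shift along the tool's x, y, z in units of 40 mm (1.0 is 40 mm), then the turn, a rotation vector about the tool's x, y, z in units of 0.15 rad (1.0 is 0.15 rad). A call has 1 to 10 rows; each row shifts and turns the commanded pose from where the row before left it, along the tool's axes as they then stand; what a row does not reach is not made up. A row lasts 1/10 s, in which the tool goes at most 50 mm and 8.59 degrees, less where a joint would pass 70% of its speed; a pose out of reach is approached as far as the arm can. A call with a number of a shift or a turn outside -1 to 1 is refused whole. A call with a gripper value outside its range is refused whole. "grip" is the opening, from -1 (shut) to 1 (fully open), set as the call begins (left out, the last holds). The fingers move at their own pace and stop on an object; "squeeze" is the grip in N (left out, the last holds). Time passes only in rows, so rows that do not move let the fingers close. It gives the time, the measured TCP pose, the force and the opening at its end, in the units of the state.
- env.observe(): the state, without advancing time (a new reading comes with each control period).
- vision.get_image(name): name is "side" or "top"; returns (picture, depth): 420x560x3 uint8, red, green, blue; 420x560 float32, m along the optical axis (not along the pixel's ray), 0 where there is no reading.
- vision.camera_info(name): a dict with "fx", "fy", "cx", "cy" (pixels), "rvec" (rotation vector, rad) and "tvec" (3), from world to camera coordinates, as OpenCV has them. Camera axes: x right, y down, z forward; pixel columns grow to the right and rows downward; lengths in m; the calibration is good to about 2 mm. A picture is of the moment at which its call begins. camera_info takes no time and is no camera call.
- close_job(): hands the job in, once; it reports no verdict.
Trained networks look in the newest picture that a camera, given by its name, has taken for a name from the list of things; names that differ only in an ending like _2 or _b are one class to them, and where a whole thing is asked for, a point or a joint stands for the part that bears it (a point fixed in the world has none). Each returns a list of dicts, best first, with "score" (0 to 1); they miss things now and then, are a little off and sometimes report something else, mostly with a low value. They report only what shows in the picture. A call takes as long as a camera call.
- spotter.trace(camera, query): "pixels" (420x560 bool, what is visible of it) and "rect" ([left, top, right, bottom] in pixels, round what is visible of it).
The state is a dict: "time_s": time; "q": joint angles; "qvel": joint speeds; "joint_efforts": joint torques, N m; "position": TCP position; "tool_rot": TCP orientation; "ft_force": force on the tool from outside, world axes, zero at the start; "wrist_torque": the same for the moment, N m; "grip_width": finger opening in m.
Only numpy, scipy, OpenCV 4.12 (cv2) and the standard library are available. Lean on these libraries where they do the work, as an engineer would, in place of code of your own. Each camera call takes 0.05 s, during which the arm holds its last target.

TASK

The bench scale rocks because one of its two front levelling feet does not reach the rubber pad under it. Find which front foot hangs free, and turn its knob clockwise until the scale stops rocking and all four feet bear firmly on their pads, but not so far that another foot lifts off. Leave the scale in its place with the two jars still standing on its pan, disturb nothing else, and let go.

Things in the scene. Friction and masses are not known exactly. Their poses are not given: they have to be found in the camera images.
- scale: Bench scale, 3 kg, loose. Grey housing 230 mm deep (x), 260 wide (y), under a steel pan 210 by 250 mm, pan top 60 mm above the origin. Origin: middle, level with the fixed rear feet's undersides; z up; front (knob side, towards the robot) is -x, left is +y. Rear feet 34 mm across at (100, +-110) mm, front levelling feet 34 mm across under the knobs at (-135, +-135) mm.
- knob_left_grip (a point): Middle of the left (+y) levelling knob: upright round black fluted knob, 38 mm across, 24 high, at (-135, 135, 95) mm in the scale's frame. Clockwise from above drives the foot under it down 0.8 mm per rad; the knob keeps its height. Both feet start within 1 mm of fully raised; stop at 11 rad. Friction 0.06 N m, stays where left. Clear all round above pan height.
- knob_right_grip (a point): The same on the right (-y), at (-135, -135, 95) mm in the scale's frame. Which knob's foot is free varies; it hangs about 1 to 4.5 mm above its pad. Pressing down on its knob's top tips the scale from some 4 N on, until that foot touches (15 N is ample); at 15 N the bearing knob gives only about 1 mm, the free one its gap as well.
- pan_center (a point): Middle of the pan's top, (0, 0, 60) mm in the scale's frame. The front feet's rubber gives 1 mm per 12 N. Counted from where the free foot first touches its pad, about 1.2 rad more on its knob shares the weight well between the four feet; under 0.3 rad it bears too lightly, and over about 2 rad another foot lifts off.
- pad_1: Round flat rubber pad fixed to the table under one of the scale's feet, 64 mm across, 3 mm thick; origin at the centre of its underside. Which foot stands on which pad varies.
- pad_2: Another such pad, 3 mm thick.
- pad_3: Another such pad, 3 mm thick.
- pad_4: Another such pad, thicker: 6.4 mm.
- jar_a: Amber jar with a green lid, 56 mm across, 75 mm high, 0.26 kg, standing on the rear half of the scale's pan. Origin at the centre of its underside.
- jar_b: A second such jar on the rear half of the pan.
- jar_c: Such a jar on the table to the left of the scale (bystander).
- jar_d: Smaller jar, 44 mm across, 60 mm high, on the table to the right of the scale (bystander).
- sample_jar: Small sample jar with a green lid, 40 mm across, 50 mm high, standing on the table before the scale's front between its two knobs (bystander).
- carton_a: Yellow carton 50 by 90 by 30 mm lying on the table at the front left (bystander).
- carton_b: Yellow carton 50 by 90 by 30 mm lying on the table at the front right (bystander).
- scoop: Small spoon-shaped scoop, 160 mm long with a wooden handle, lying on the table between the scale and the robot (bystander); its length is along x.

How it is judged:
By the outcome, as a careful person would: the job done as asked, in the order asked, and still so for the second after the job is handed in, with the robot touching nothing.
It also fails if it takes over 72 s, if anything falls off the work surface, if the arm or the gripper's body presses on something with over 40 N, if the wrist force passes 120 N, or if a joint passes its speed limit or range.

## Working session

There is one attempt and no reset: what is moved stays moved. The work goes in short steps, Python scripts to look and compute and a tool call to move; the robot and the scene stay as the last step left them, time stands still between calls to the robot, and variables do not carry over. Pictures are saved under pics/ and viewed, and the job is handed in when it is done.

Besides the shell and the picture viewer there is one more tool, called after ">>>" as a command line: name --argument value ..., lists and objects as JSON in quotes. jog_arm: Moves the arm, as the interface text tells. Its arguments: {"type":"object","properties":{"plan":{"type":"array"},"grip":{"type":"number"},"squeeze":{"type":"number"}},"required":["plan"]}

```bash
mkdir -p pics; cat > h.py <<'E'
import numpy as np, cv2
from rig import env, vision, close_job, spotter
def cam(n):
    c=vision.camera_info(n); R=cv2.Rodrigues(np.array(c['rvec'],float))[0]; return c,R,np.array(c['tvec'],float).ravel()
def cloud(n,depth):
    c,R,t=cam(n); v,u=np.mgrid[0:420,0:560]
    P=np.stack([(u-c['cx'])/c['fx']*depth,(v-c['cy'])/c['fy']*depth,depth],-1)
    W=(P-t)@R; W[depth<=0]=np.nan; return W
def proj(n,p):
    c,R,t=cam(n); q=R@np.array(p)+t; return c['fx']*q[0]/q[2]+c['cx'],c['fy']*q[1]/q[2]+c['cy']
E
python3 - <<'E'
from h import *
s=env.observe(); print(s)
for n in('side','top'):
    im,d=vision.get_image(n); cv2.imwrite(f'pics/{n}0.png',im[:,:,::-1]); np.save(f'{n}0.npy',d)
    c,R,t=cam(n); print(n,c['fx'],-R.T@t,R[2])
E
```

```text
{'time_s': 0.0, 'q': array([ 5.64182352e+01,  2.18407353e+01,  7.43869135e+01, -1.25193150e-03,
        8.38593771e+01, -1.23370461e+01]), 'qvel': array([-0.02867916,  0.00733991,  0.09758671,  0.060123  ,  0.02441841,
        0.0060198 ]), 'joint_efforts': array([ 4.43133104e-04, -4.48471498e+01, -2.31278658e+01, -1.76070212e-04,
        4.81158044e-03,  7.04167775e-06]), 'position': array([0.19911402, 0.51231547, 0.20590149]), 'tool_rot': array([[-9.32042001e-01,  3.62349323e-01, -8.22038583e-04],
       [ 3.62350128e-01,  9.32041175e-01, -1.27739891e-03],
       [ 3.03309179e-04, -1.48845522e-03, -9.99998846e-01]]), 'ft_force': array([ 0.47853392, -0.4551056 ,  0.03282013]), 'wrist_torque': array([0.05488914, 0.01230231, 0.03442437]), 'grip_width': 0.08519940288686818}
side 400.3976313683145 [ 0.31497254 -0.76838074  0.62891857] [ 0.21374913  0.80372278 -0.55528461]
top 392.24344235931557 [0.45863355 0.03058041 1.19113461] [ 0.07551066 -0.01760692 -0.99698954]
```

View pics/top0.png

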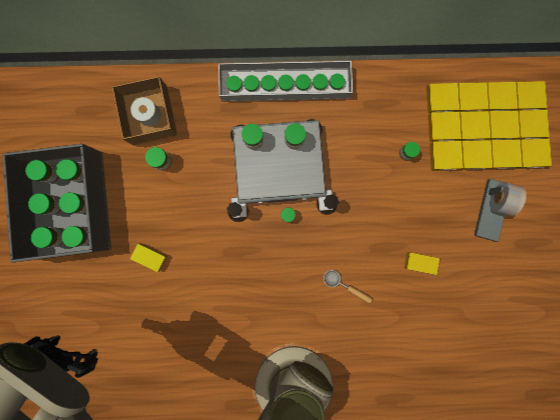

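View pics/side0.png

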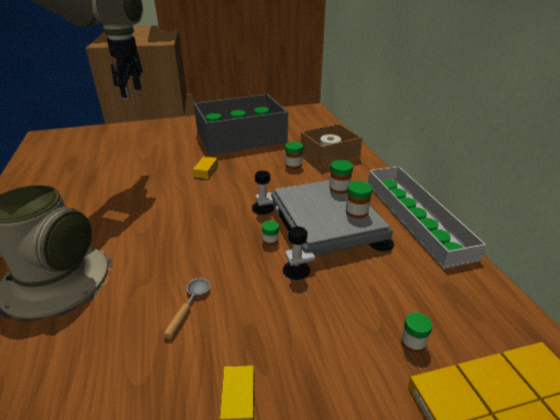

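The top view shows the knobs near (237,206) and (329,202), with the sample jar between them at (288,215). In the side view the left knob is near (262,178) and the right near (298,235). Next I'll measure the knobs, the pan plane and the pads.

```bash
python3 - <<'E'
from h import *
for n in('top','side'):
    im=cv2.imread(f'pics/{n}0.png'); d=np.load(f'{n}0.npy'); W=cloud(n,d)
    print(n,'table z',np.nanmedian(W[250:300,180:300,2]) if n=='top' else np.nanmedian(W[200:260,130:200,2]))
    hsv=cv2.cvtColor(im,cv2.COLOR_BGR2HSV)
    # knob tops
    for nm,y0 in(('L',1),('R',-1)):
        m=(W[...,2]>.09)&(W[...,2]<.13)&(hsv[...,2]<70)
        if n=='top': box=(220,250,190,225) if y0>0 else (315,345,185,220)
        else: box=(250,275,165,195) if y0>0 else (283,312,222,250)
        b=np.zeros_like(m); b[box[2]:box[3],box[0]:box[1]]=1
        P=W[m&b]
        if len(P)<5: print(nm,len(P));continue
        zt=np.percentile(P[:,2],80); T=P[P[:,2]>zt-.006]
        print(n,nm,len(P),'ztop',np.round(zt,4),'range',T.min(0).round(4),T.max(0).round(4),'mid',((T.min(0)+T.max(0))/2)[:2].round(4))
    # pan plane
    if n=='top': b=(slice(150,190),slice(245,318))
    else: b=(slice(215,235),slice(300,345))
    P=W[b].reshape(-1,3);P=P[np.isfinite(P).all(1)]
    A=np.c_[P[:,:2]-P[:,:2].mean(0),np.ones(len(P))]
    c,*_=np.linalg.lstsq(A,P[:,2],rcond=None); print('pan',c.round(4),P.mean(0).round(4),(P[:,2]-A@c).std())
    for q in('knob_left_grip','pad_1','scale','jar_a','sample_jar'):
        vision.get_image(n)
        for r in spotter.trace(n,q): 
            pts=W[r['pixels']]; print(q,round(r['score'],2),np.round(r['rect']).astype(int),np.nanmedian(pts,0).round(3))
    big=cv2.resize(im[150:300,220:420] if n=='side' else im[110:230,210:370],None,fx=4,fy=4,interpolation=cv2.INTER_CUBIC); cv2.imwrite(f'pics/{n}0z.png',big)
E
```

```text
top table z -0.0012546626223154638
top L 148 ztop 0.113 range [0.4987 0.1357 0.107 ] [0.5368 0.1692 0.1161] mid [0.5177 0.1524]
top R 151 ztop 0.1129 range [ 0.5133 -0.1328  0.107 ] [ 0.552  -0.0962  0.1167] mid [ 0.5326 -0.1145]
pan [-0.0089  0.0004  0.0635] [0.6313 0.0197 0.0635] 0.0021240966419676164
knob_left_grip 0.65 [326 195 338 208] [ 0.533 -0.114  0.11 ]
knob_left_grip 0.49 [228 203 243 217] [0.517 0.154 0.111]
pad_1 0.4 [315 202 335 213] [ 0.51  -0.117  0.002]
scale 0.78 [229 120 344 216] [0.631 0.027 0.063]
scale 0.51 [230 204 248 220] [0.496 0.151 0.005]
scale 0.47 [323 194 337 210] [ 0.532 -0.114  0.11 ]
scale 0.42 [144 150 170 170] [0.672 0.374 0.073]
jar_a 0.9 [286 122 304 150] [ 0.712 -0.018  0.137]
jar_a 0.8 [244 125 263 149] [0.715 0.097 0.137]
jar_a 0.8 [400 143 420 164] [ 0.679 -0.358  0.058]
jar_a 0.57 [146 150 172 171] [0.672 0.376 0.073]
sample_jar 0.73 [283 210 296 223] [0.502 0.005 0.048]
side table z 4.707143634452753e-06
side L 177 ztop 0.1132 range [0.4987 0.1318 0.1072] [0.5362 0.1716 0.1153] mid [0.5175 0.1517]
side R 296 ztop 0.1132 range [ 0.5144 -0.1359  0.1073] [ 0.5523 -0.0969  0.1155] mid [ 0.5334 -0.1164]
pan [-0.1428 -0.1875  0.068 ] [ 0.6169 -0.0481  0.068 ] 0.0075016326251557235
knob_left_grip 0.63 [253 205 274 216] [0.512 0.137 0.007]
pad_1 0.7 [370 237 395 253] [ 0.761 -0.094  0.004]
pad_1 0.7 [254 204 273 214] [0.509 0.137 0.007]
pad_1 0.67 [283 263 309 278] [ 0.522 -0.128  0.003]
scale 0.84 [253 171 393 273] [ 0.614 -0.041  0.064]
jar_a 0.91 [326 157 355 194] [0.712 0.079 0.117]
jar_a 0.79 [284 142 302 171] [0.671 0.36  0.05 ]
sample_jar 0.85 [264 219 279 246] [ 0.499 -0.01   0.038]
sample_jar 0.34 [286 262 310 280] [ 0.529 -0.129  0.004]
```

View pics/side0z.png

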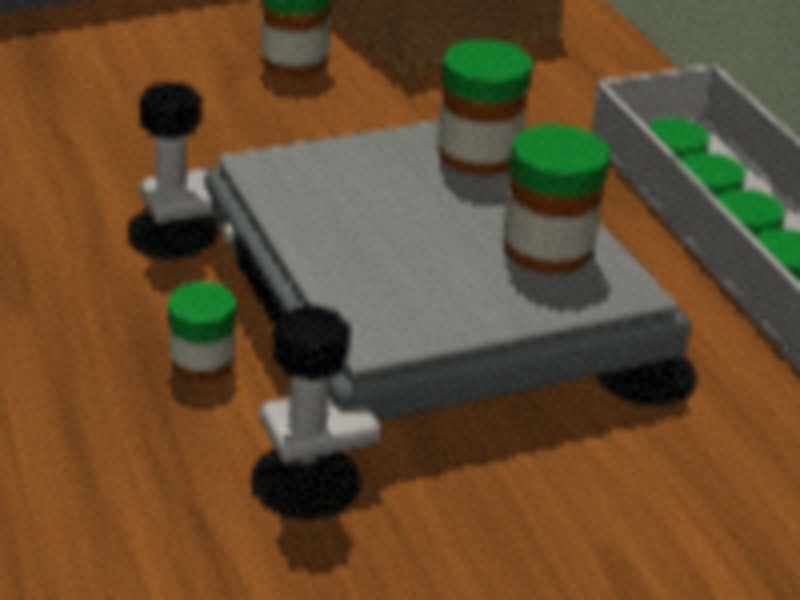

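View pics/top0z.png

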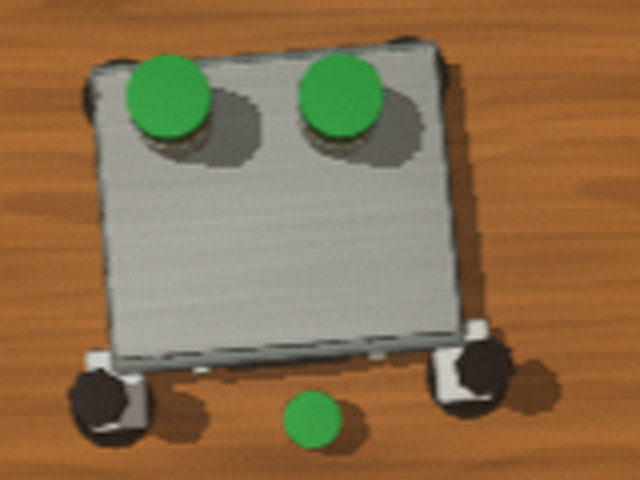

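Knob positions agree between the cameras: L ≈ (0.5176, 0.152), R ≈ (0.533, -0.1155), 268 mm apart (expected 270), tops at about 0.112. The left front pad looks like the thicker one, so I suspect the right foot hangs free. I'll press on the right knob first with the fingers shut.

>>> jog_arm --plan '[[[-0.75,-0.645,0,0,0,0],[-0.75,-0.645,0,0,0,0],[-0.75,-0.645,0,0,0,0],[-0.75,-0.645,0,0,0,0],[-0.75,-0.645,0,0,0,0],[-0.75,-0.645,0,0,0,0],[-0.75,-0.645,0,0,0,0],[-0.75,-0.645,0,0,0,0],[-0.75,-0.645,0,0,0,0],[-0.75,-0.645,0,0,0,0]]]' --grip -1 --squeeze 30

```text
time_s: 2.1
position: [0.386, 0.1619, 0.2068]
tool_rot: [[-0.932, 0.362, 0.001], [0.362, 0.932, 0.0], [-0.001, 0.0, -1.0]]
ft_force: [-0.0, 0.6, -0.4]
grip_width: -0.0001
```

>>> jog_arm --plan '[[[-0.75,-0.645,0,0,0,0],[-0.75,-0.645,0,0,0,0],[-0.75,-0.645,0,0,0,0],[-0.75,-0.645,0,0,0,0],[-0.75,-0.645,0,0,0,0],[-0.75,-0.645,0,0,0,0],[-0.75,-0.645,0,0,0,0],[-0.72,-0.54,0,0,0,0],[0,0,0,0,0,0],[0,0,0,0,0,0]]]'

```text
time_s: 3.1
position: [0.5346, -0.1118, 0.2061]
tool_rot: [[-0.932, 0.363, -0.001], [0.363, 0.932, 0.001], [0.001, 0.0, -1.0]]
ft_force: [-0.6, 0.2, 0.9]
grip_width: -0.0004
```

>>> jog_arm --plan '[[[0,-0.1,0.5,0,0,0],[0,0,0.6,0,0,0],[0,0,0.6,0,0,0],[0,0,0.4,0,0,0],[0,0,0,0,0,0],[0,0,0,0,0,0],[0,0,0,0,0,0]]]'

```text
time_s: 3.8
position: [0.5337, -0.115, 0.1238]
tool_rot: [[-0.932, 0.362, 0.002], [0.362, 0.932, -0.001], [-0.002, -0.0, -1.0]]
ft_force: [-0.3, -0.7, -0.2]
grip_width: 0.0003
```

```bash
python3 - <<'E'
from h import *
o=env.observe();print(o['position'],o['ft_force'],o['q'])
im,d=vision.get_image('side'); cv2.imwrite('pics/s1.png',cv2.resize(im[130:300,200:420],None,fx=3,fy=3)[:,:,::-1])
E
```

```text
[ 0.53367993 -0.11503683  0.12380012] [-0.29449669 -0.66619087 -0.2479262 ] [-2.45940689e+01  2.56052450e+01  8.27736957e+01  2.11463867e-03
  7.15007432e+01 -9.33853102e+01]
```

View pics/s1.png

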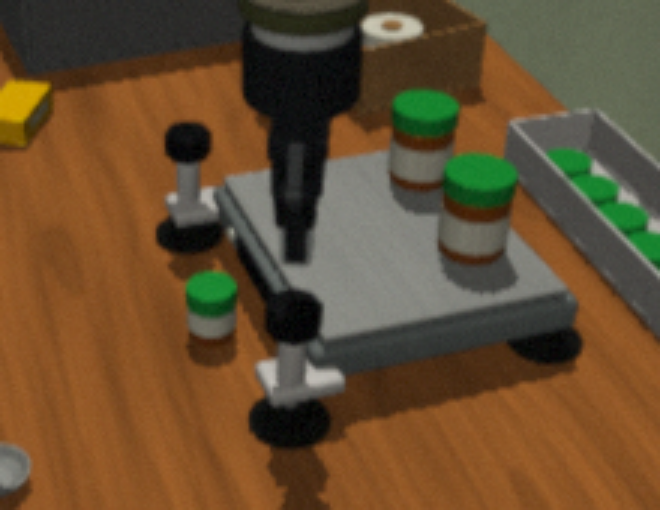

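The shut fingertips are at about (295,262) in the crop, right above the right knob at (293,310). I'll press down in small steps.

>>> jog_arm --plan '[[[0,0,0.1,0,0,0],[0,0,0.1,0,0,0],[0,0,0.02,0,0,0],[0,0,0,0,0,0]]]'

```text
time_s: 4.25
position: [0.5332, -0.1153, 0.1135]
tool_rot: [[-0.932, 0.362, -0.0], [0.362, 0.932, 0.0], [0.001, 0.0, -1.0]]
ft_force: [-0.7, 1.0, -0.3]
grip_width: 0.0002
```

>>> jog_arm --plan '[[[0,0,0.025,0,0,0],[0,0,0,0,0,0]]]'

```text
time_s: 4.45
position: [0.5332, -0.1153, 0.1127]
tool_rot: [[-0.932, 0.362, -0.0], [0.362, 0.932, 0.0], [0.0, 0.0, -1.0]]
ft_force: [0.7, 0.2, 0.5]
grip_width: -0.0
```

>>> jog_arm --plan '[[[0,0,0.025,0,0,0],[0,0,0,0,0,0]]]'

```text
time_s: 4.65
position: [0.5332, -0.1153, 0.1116]
tool_rot: [[-0.932, 0.362, -0.0], [0.362, 0.932, 0.0], [0.0, -0.0, -1.0]]
ft_force: [0.5, 0.8, -0.8]
grip_width: -0.0002
```

>>> jog_arm --plan '[[[0,0,0.025,0,0,0],[0,0,0,0,0,0]]]'

```text
time_s: 4.85
position: [0.5332, -0.1153, 0.1106]
tool_rot: [[-0.932, 0.362, -0.0], [0.362, 0.932, 0.0], [0.0, 0.0, -1.0]]
ft_force: [-1.1, -0.2, 0.0]
grip_width: 0.0001
```

>>> jog_arm --plan '[[[0,0,0.0125,0,0,0],[0,0,0,0,0,0]]]'

```text
time_s: 5.05
position: [0.5333, -0.1153, 0.1102]
tool_rot: [[-0.932, 0.362, -0.0], [0.362, 0.932, 0.0], [0.0, -0.0, -1.0]]
ft_force: [-0.4, -0.1, 0.0]
grip_width: 0.0002
```

>>> jog_arm --plan '[[[0,0,0.0125,0,0,0],[0,0,0,0,0,0]]]'

```text
time_s: 5.25
position: [0.5333, -0.1153, 0.1097]
tool_rot: [[-0.932, 0.362, -0.0], [0.362, 0.932, -0.0], [0.0, -0.0, -1.0]]
ft_force: [0.2, -0.4, 0.5]
grip_width: -0.0002
```

>>> jog_arm --plan '[[[0,0,0.0125,0,0,0],[0,0,0,0,0,0]]]'

```text
time_s: 5.45
position: [0.5333, -0.1153, 0.1092]
tool_rot: [[-0.932, 0.362, -0.0], [0.362, 0.932, 0.0], [0.0, -0.0, -1.0]]
ft_force: [0.6, 0.3, 0.7]
grip_width: 0.0
```

>>> jog_arm --plan '[[[0,0,0.0125,0,0,0],[0,0,0,0,0,0]]]'

```text
time_s: 5.65
position: [0.5332, -0.1153, 0.1087]
tool_rot: [[-0.932, 0.362, -0.0], [0.362, 0.932, 0.0], [0.0, -0.0, -1.0]]
ft_force: [0.9, -1.0, -0.6]
grip_width: 0.0001
```

>>> jog_arm --plan '[[[0,0,0.0125,0,0,0],[0,0,0,0,0,0]]]'

```text
time_s: 5.85
position: [0.5332, -0.1153, 0.1082]
tool_rot: [[-0.932, 0.362, -0.0], [0.362, 0.932, 0.0], [0.0, -0.0, -1.0]]
ft_force: [-0.2, 0.2, 0.3]
grip_width: -0.0001
```

>>> jog_arm --plan '[[[0,0,0.0125,0,0,0],[0,0,0,0,0,0]]]'

```text
time_s: 6.05
position: [0.5332, -0.1152, 0.1077]
tool_rot: [[-0.932, 0.362, -0.0], [0.362, 0.932, 0.0], [0.0, 0.0, -1.0]]
ft_force: [0.2, -0.0, 0.3]
grip_width: -0.0002
```

>>> jog_arm --plan '[[[0,0,0.0125,0,0,0],[0,0,0,0,0,0]]]'

```text
time_s: 6.25
position: [0.5332, -0.1153, 0.1072]
tool_rot: [[-0.932, 0.362, -0.0], [0.362, 0.932, 0.0], [0.0, -0.0, -1.0]]
ft_force: [0.4, -0.2, 0.0]
grip_width: -0.0004
```

>>> jog_arm --plan '[[[0,0,0.0125,0,0,0],[0,0,0,0,0,0]]]'

```text
time_s: 6.45
position: [0.5332, -0.1153, 0.1066]
tool_rot: [[-0.932, 0.362, -0.0], [0.362, 0.932, 0.0], [0.0, 0.0, -1.0]]
ft_force: [-0.4, 0.0, -0.7]
grip_width: 0.0003
```

>>> jog_arm --plan '[[[0,0,0.0125,0,0,0],[0,0,0,0,0,0]]]'

```text
time_s: 6.65
position: [0.5332, -0.1153, 0.1061]
tool_rot: [[-0.932, 0.362, -0.0], [0.362, 0.932, 0.0], [0.0, -0.0, -1.0]]
ft_force: [-0.7, -0.0, 0.2]
grip_width: -0.0001
```

```bash
python3 - <<'E'
from h import *
o=env.observe();print(o['position'],o['ft_force'],o['q'])
im,d=vision.get_image('side'); cv2.imwrite('pics/s2.png',cv2.resize(im[130:300,200:420],None,fx=3,fy=3)[:,:,::-1])
E
```

```text
[ 0.53324224 -0.11527087  0.10614965] [-0.65956941 -0.01769261  0.21662066] [-2.46350236e+01  2.67494152e+01  8.41318923e+01 -9.23828532e-04
  6.91255255e+01 -9.33912951e+01]
```

View pics/s2.png

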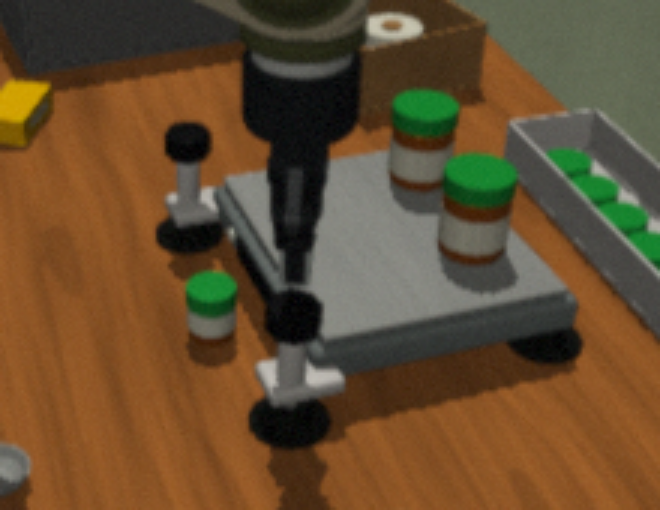

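```bash
python3 - <<'E'
from h import *
o=env.observe();p=o['position']
for n in('side','top'):
    print(n,proj(n,p),proj(n,[p[0],p[1],.111]))
    im,d=vision.get_image(n); W=cloud(n,d)
    if n=='side':
        for v in range(205,262,3): print(v,[tuple((W[v,u]*1000).round(0)) for u in (294,298,302)], im[v,298])
    else: cv2.imwrite('pics/t2.png',cv2.resize(im[110:230,210:370],None,fx=4,fy=4)[:,:,::-1])
E
```

```text
side (np.float64(297.41194469147945), np.float64(233.6387263860445)) (np.float64(297.46812544974057), np.float64(231.85550228443213))
205 [(np.float64(507.0), np.float64(-169.0), np.float64(218.0)), (np.float64(514.0), np.float64(-172.0), np.float64(219.0)), (np.float64(521.0), np.float64(-175.0), np.float64(220.0))] [26 30 27]
208 [(np.float64(509.0), np.float64(-161.0), np.float64(206.0)), (np.float64(518.0), np.float64(-160.0), np.float64(204.0)), (np.float64(524.0), np.float64(-167.0), np.float64(207.0))] [16 17 20]
211 [(np.float64(516.0), np.float64(-140.0), np.float64(184.0)), (np.float64(523.0), np.float64(-145.0), np.float64(186.0)), (np.float64(528.0), np.float64(-156.0), np.float64(192.0))] [ 9 14 13]
214 [(np.float64(524.0), np.float64(-117.0), np.float64(160.0)), (np.float64(530.0), np.float64(-126.0), np.float64(165.0)), (np.float64(532.0), np.float64(-145.0), np.float64(178.0))] [10 10 10]
217 [(np.float64(523.0), np.float64(-119.0), np.float64(154.0)), (np.float64(529.0), np.float64(-128.0), np.float64(159.0)), (np.float64(539.0), np.float64(-125.0), np.float64(155.0)
[... 2160 characters left out ...]
t64(525.0), np.float64(-122.0), np.float64(59.0)), (np.float64(532.0), np.float64(-127.0), np.float64(62.0)), (np.float64(548.0), np.float64(-108.0), np.float64(43.0))] [95 96 87]
256 [(np.float64(525.0), np.float64(-122.0), np.float64(51.0)), (np.float64(533.0), np.float64(-126.0), np.float64(53.0)), (np.float64(544.0), np.float64(-119.0), np.float64(44.0))] [92 88 84]
259 [(np.float64(525.0), np.float64(-123.0), np.float64(43.0)), (np.float64(533.0), np.float64(-125.0), np.float64(42.0)), (np.float64(542.0), np.float64(-126.0), np.float64(42.0))] [104 100  93]
top (np.float64(330.6128989899155), np.float64(200.88502121068228)) (np.float64(330.84111895380414), np.float64(200.7599092798198))
```

View pics/t2.png

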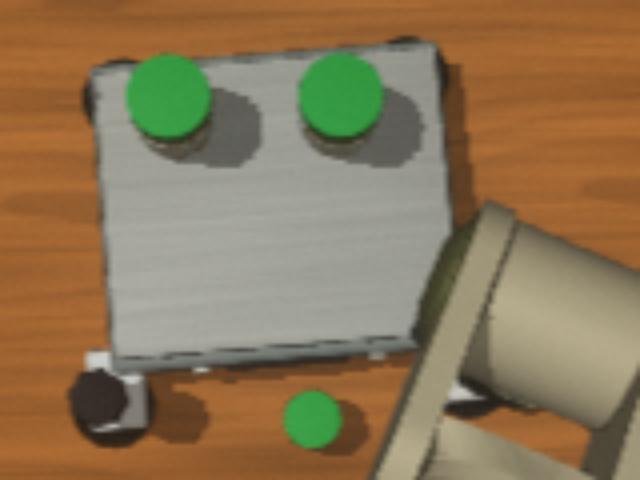

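The side depth shows a row of pan visible between the fingertips (about z 0.13) and the knob top (about 0.112). The visible tips therefore end roughly 20 mm above the stated TCP, so I'll keep descending under guard.

>>> jog_arm --plan '[[[0,0,0.05,0,0,0],[0,0,0.05,0,0,0],[0,0,0.05,0,0,0],[0,0,0,0,0,0]]]'

```text
time_s: 7.2
position: [0.5331, -0.1152, 0.0999]
tool_rot: [[-0.932, 0.362, -0.001], [0.362, 0.932, 0.0], [0.001, 0.0, -1.0]]
ft_force: [-0.1, 0.4, 0.1]
grip_width: 0.0002
```

```bash
python3 - <<'E'
from h import *
o=env.observe();print(o['position'],o['ft_force'])
im,d=vision.get_image('side'); W=cloud('side',d)
for v in range(218,240,1): print(v,[tuple((W[v,u]*1000).round(0).astype(int)) for u in (294,298,302)], im[v,298])
cv2.imwrite('pics/s3.png',cv2.resize(im[190:290,250:350],None,fx=6,fy=6,interpolation=cv2.INTER_NEAREST)[:,:,::-1])
E
```

```text
[ 0.53309923 -0.11523001  0.0998525 ] [-0.12226501  0.43036329  0.05683196]
218 [(np.int64(524), np.int64(-117), np.int64(150)), (np.int64(530), np.int64(-125), np.int64(154)), (np.int64(540), np.int64(-123), np.int64(152))] [15 18 21]
219 [(np.int64(524), np.int64(-117), np.int64(148)), (np.int64(530), np.int64(-126), np.int64(153)), (np.int64(540), np.int64(-123), np.int64(149))] [15 16 16]
220 [(np.int64(524), np.int64(-118), np.int64(146)), (np.int64(530), np.int64(-127), np.int64(151)), (np.int64(539), np.int64(-124), np.int64(147))] [ 7 15 12]
221 [(np.int64(524), np.int64(-117), np.int64(142)), (np.int64(531), np.int64(-124), np.int64(146)), (np.int64(540), np.int64(-122), np.int64(143))] [17 19 19]
222 [(np.int64(525), np.int64(-115), np.int64(139)), (np.int64(529), np.int64(-129), np.int64(147)), (np.int64(539), np.int64(-124), np.int64(142))] [11 13 14]
223 [(np.int64(524), np.int64(-119), np.int64(139)), (np.int64(529), np.int64(-129), np.int64(145)), (np.int64(540), np.int64(-124), np.int64(140))] [14 15 18]
224 [(np.int64(524), np.int64(-119), np.int64(136)), (np.int64(5
[... 1777 characters left out ...]
 np.int64(112)), (np.int64(538), np.int64(-132), np.int64(114))] [2 2 8]
236 [(np.int64(522), np.int64(-128), np.int64(112)), (np.int64(529), np.int64(-133), np.int64(114)), (np.int64(537), np.int64(-134), np.int64(113))] [7 7 8]
237 [(np.int64(521), np.int64(-130), np.int64(111)), (np.int64(528), np.int64(-135), np.int64(113)), (np.int64(538), np.int64(-133), np.int64(109))] [3 7 2]
238 [(np.int64(522), np.int64(-128), np.int64(106)), (np.int64(528), np.int64(-135), np.int64(110)), (np.int64(538), np.int64(-132), np.int64(106))] [8 9 7]
239 [(np.int64(521), np.int64(-130), np.int64(105)), (np.int64(528), np.int64(-136), np.int64(109)), (np.int64(537), np.int64(-136), np.int64(106))] [6 6 6]
```

View pics/s3.png

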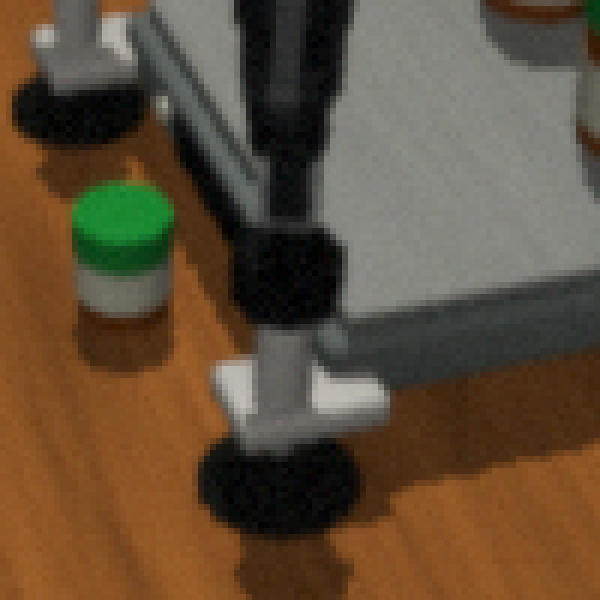

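>>> jog_arm --plan '[[[0,0,0.05,0,0,0],[0,0,0.05,0,0,0],[0,0,0.05,0,0,0],[0,0,0.05,0,0,0],[0,0,0,0,0,0]]]'

```text
time_s: 7.75
position: [0.5331, -0.1152, 0.0919]
tool_rot: [[-0.932, 0.362, -0.001], [0.362, 0.932, 0.0], [0.001, 0.0, -1.0]]
ft_force: [0.1, 0.2, -0.7]
grip_width: 0.0002
```

>>> jog_arm --plan '[[[0,0,0.025,0,0,0],[0,0,0,0,0,0]]]'

```text
time_s: 7.95
position: [0.5332, -0.1153, 0.0912]
tool_rot: [[-0.932, 0.362, -0.0], [0.362, 0.932, 0.0], [0.0, -0.0, -1.0]]
ft_force: [0.1, 0.3, -0.2]
grip_width: 0.0004
```

>>> jog_arm --plan '[[[0,0,0.025,0,0,0],[0,0,0,0,0,0]]]'

```text
time_s: 8.15
position: [0.5333, -0.1153, 0.0902]
tool_rot: [[-0.932, 0.362, -0.0], [0.362, 0.932, 0.0], [0.0, 0.0, -1.0]]
ft_force: [0.5, 0.4, -0.7]
grip_width: -0.0004
```

>>> jog_arm --plan '[[[0,0,0.025,0,0,0],[0,0,0,0,0,0]]]'

```text
time_s: 8.35
position: [0.5332, -0.1153, 0.0891]
tool_rot: [[-0.932, 0.362, -0.0], [0.362, 0.932, 0.0], [0.0, -0.0, -1.0]]
ft_force: [-0.6, -1.2, 0.8]
grip_width: -0.0006
```

>>> jog_arm --plan '[[[0,0,0.025,0,0,0],[0,0,0,0,0,0]]]'

```text
time_s: 8.55
position: [0.5332, -0.1152, 0.0881]
tool_rot: [[-0.932, 0.362, -0.0], [0.362, 0.932, 0.0], [0.0, 0.0, -1.0]]
ft_force: [0.4, 0.4, -0.6]
grip_width: 0.0003
```

>>> jog_arm --plan '[[[0,0,0.0125,0,0,0],[0,0,0,0,0,0]]]'

```text
time_s: 8.75
position: [0.5333, -0.1153, 0.0878]
tool_rot: [[-0.932, 0.362, 0.0], [0.362, 0.932, -0.0], [-0.0, -0.0, -1.0]]
ft_force: [0.7, -0.5, 0.4]
grip_width: 0.0002
```

>>> jog_arm --plan '[[[0,0,0.0125,0,0,0],[0,0,0,0,0,0]]]'

```text
time_s: 8.95
position: [0.5332, -0.1153, 0.0874]
tool_rot: [[-0.932, 0.362, -0.0], [0.362, 0.932, -0.0], [0.0, -0.0, -1.0]]
ft_force: [-1.2, -0.3, 4.0]
grip_width: -0.0001
```

>>> jog_arm --plan '[[[0,0,0.0125,0,0,0],[0,0,0,0,0,0]]]'

```text
time_s: 9.15
position: [0.5331, -0.1154, 0.087]
tool_rot: [[-0.932, 0.362, -0.0], [0.362, 0.932, -0.0], [0.0, -0.0, -1.0]]
ft_force: [-3.9, 0.1, 6.2]
grip_width: -0.0003
```

>>> jog_arm --plan '[[[0,0,0.0125,0,0,0],[0,0,0,0,0,0]]]'

```text
time_s: 9.35
position: [0.5329, -0.1155, 0.0866]
tool_rot: [[-0.932, 0.362, -0.001], [0.362, 0.932, -0.001], [0.0, -0.001, -1.0]]
ft_force: [-4.0, -0.5, 7.0]
grip_width: -0.0002
```

>>> jog_arm --plan '[[[0,0,0.0125,0,0,0],[0,0,0,0,0,0]]]'

```text
time_s: 9.55
position: [0.5328, -0.1157, 0.0862]
tool_rot: [[-0.932, 0.362, -0.001], [0.362, 0.932, -0.001], [0.0, -0.001, -1.0]]
ft_force: [-4.7, -1.8, 8.6]
grip_width: -0.0
```

>>> jog_arm --plan '[[[0,0,0.0125,0,0,0],[0,0,0,0,0,0]]]'

```text
time_s: 9.75
position: [0.5327, -0.1157, 0.086]
tool_rot: [[-0.932, 0.362, -0.001], [0.362, 0.932, -0.001], [0.0, -0.001, -1.0]]
ft_force: [-7.0, -1.0, 10.8]
grip_width: -0.0002
```

>>> jog_arm --plan '[[[0,0,0.0125,0,0,0],[0,0,0,0,0,0]]]'

```text
time_s: 9.95
position: [0.5327, -0.1158, 0.0858]
tool_rot: [[-0.932, 0.362, -0.001], [0.362, 0.932, -0.001], [0.0, -0.001, -1.0]]
ft_force: [-7.6, -1.1, 13.1]
grip_width: -0.0001
```

>>> jog_arm --plan '[[[0,0,0.0125,0,0,0],[0,0,0,0,0,0]]]'

```text
time_s: 10.15
position: [0.5326, -0.1158, 0.0856]
tool_rot: [[-0.932, 0.362, -0.001], [0.362, 0.932, -0.002], [0.0, -0.002, -1.0]]
ft_force: [-9.5, -1.2, 16.2]
grip_width: 0.0002
```

>>> jog_arm --plan '[[[0,0,0.0125,0,0,0],[0,0,0,0,0,0]]]'

```text
time_s: 10.35
position: [0.5326, -0.1159, 0.0854]
tool_rot: [[-0.932, 0.362, -0.001], [0.362, 0.932, -0.002], [-0.0, -0.002, -1.0]]
ft_force: [-9.8, -1.9, 18.4]
grip_width: 0.0001
```

Right knob: contact at about 0.0876, 15 N at about 0.0857, so 1.9 mm of give. The slope is soft (about 4 N/mm) and then about 12 N/mm, which hints at a small gap. I'll check the left knob for comparison.

>>> jog_arm --plan '[[[0,0,-0.5,0,0,0],[0,0,-0.5,0,0,0],[0.398,0.869,0,0,0,0],[0.398,0.869,0,0,0,0],[0.398,0.869,0,0,0,0],[0.398,0.869,0,0,0,0],[0.398,0.869,0,0,0,0],[0.398,0.869,0,0,0,0],[0.398,0.869,0,0,0,0],[0,0,0,0,0,0]]]'

```text
time_s: 11.35
position: [0.5169, 0.1556, 0.1235]
tool_rot: [[-0.934, 0.358, -0.0], [0.358, 0.934, 0.001], [0.0, 0.001, -1.0]]
ft_force: [-0.6, -0.2, 1.3]
grip_width: -0.0001
```

>>> jog_arm --plan '[[[0,0,0.35,0,0,0],[0,0,0.3,0,0,0],[0,0,0.05,0,0,0],[0,0,0,0,0,0],[0,0,0,0,0,0]]]'

```text
time_s: 11.85
position: [0.518, 0.1516, 0.0962]
tool_rot: [[-0.932, 0.363, 0.001], [0.363, 0.932, 0.0], [-0.001, 0.0, -1.0]]
ft_force: [-0.5, -0.1, -0.2]
grip_width: 0.0004
```

>>> jog_arm --plan '[[[0,0,0.05,0,0,0],[0,0,0.025,0,0,0],[0,0,0,0,0,0]]]'

```text
time_s: 12.15
position: [0.5175, 0.1518, 0.0927]
tool_rot: [[-0.932, 0.362, -0.0], [0.362, 0.932, -0.0], [0.0, -0.0, -1.0]]
ft_force: [-0.6, -0.8, 0.8]
grip_width: -0.0001
```

>>> jog_arm --plan '[[[0,0,0.025,0,0,0],[0,0,0,0,0,0]]]'

```text
time_s: 12.35
position: [0.5175, 0.1519, 0.0917]
tool_rot: [[-0.932, 0.362, -0.0], [0.362, 0.932, -0.0], [0.0, -0.0, -1.0]]
ft_force: [-0.1, -0.4, -0.3]
grip_width: 0.0003
```

>>> jog_arm --plan '[[[0,0,0.025,0,0,0],[0,0,0,0,0,0]]]'

```text
time_s: 12.55
position: [0.5175, 0.1519, 0.0906]
tool_rot: [[-0.932, 0.362, -0.0], [0.362, 0.932, -0.0], [0.0, -0.0, -1.0]]
ft_force: [0.4, 0.7, -0.4]
grip_width: 0.0001
```

>>> jog_arm --plan '[[[0,0,0.025,0,0,0],[0,0,0,0,0,0]]]'

```text
time_s: 12.75
position: [0.5175, 0.1519, 0.0896]
tool_rot: [[-0.932, 0.362, -0.0], [0.362, 0.932, -0.0], [0.0, -0.0, -1.0]]
ft_force: [0.1, 0.4, -0.3]
grip_width: 0.0001
```

>>> jog_arm --plan '[[[0,0,0.0125,0,0,0],[0,0,0,0,0,0]]]'

```text
time_s: 12.95
position: [0.5175, 0.1519, 0.0892]
tool_rot: [[-0.932, 0.362, -0.0], [0.362, 0.932, -0.0], [0.0, -0.0, -1.0]]
ft_force: [-1.0, -1.0, -0.3]
grip_width: -0.0001
```

>>> jog_arm --plan '[[[0,0,0.0125,0,0,0],[0,0,0,0,0,0]]]'

```text
time_s: 13.15
position: [0.5175, 0.1519, 0.0887]
tool_rot: [[-0.932, 0.362, -0.0], [0.362, 0.932, 0.0], [0.0, 0.0, -1.0]]
ft_force: [0.4, -1.3, 0.4]
grip_width: 0.0001
```

>>> jog_arm --plan '[[[0,0,0.0125,0,0,0],[0,0,0,0,0,0]]]'

```text
time_s: 13.35
position: [0.5175, 0.1519, 0.0882]
tool_rot: [[-0.932, 0.362, -0.0], [0.362, 0.932, -0.0], [0.0, -0.0, -1.0]]
ft_force: [0.2, -0.4, 0.1]
grip_width: -0.0002
```

>>> jog_arm --plan '[[[0,0,0.0125,0,0,0],[0,0,0,0,0,0]]]'

```text
time_s: 13.55
position: [0.5176, 0.1519, 0.0878]
tool_rot: [[-0.932, 0.362, 0.0], [0.362, 0.932, -0.0], [-0.0, -0.0, -1.0]]
ft_force: [-0.6, -0.2, 0.2]
grip_width: 0.0001
```

>>> jog_arm --plan '[[[0,0,0.0125,0,0,0],[0,0,0,0,0,0]]]'

```text
time_s: 13.75
position: [0.5175, 0.1519, 0.0875]
tool_rot: [[-0.932, 0.362, 0.0], [0.362, 0.932, 0.0], [-0.0, 0.0, -1.0]]
ft_force: [-1.3, -0.1, 3.2]
grip_width: 0.0002
```

>>> jog_arm --plan '[[[0,0,0.0125,0,0,0],[0,0,0,0,0,0]]]'

```text
time_s: 13.95
position: [0.5174, 0.1519, 0.0871]
tool_rot: [[-0.932, 0.362, -0.0], [0.362, 0.932, -0.0], [0.0, -0.0, -1.0]]
ft_force: [-3.2, -0.9, 6.7]
grip_width: -0.0
```

>>> jog_arm --plan '[[[0,0,0.0125,0,0,0],[0,0,0,0,0,0]]]'

```text
time_s: 14.15
position: [0.5173, 0.1519, 0.0869]
tool_rot: [[-0.932, 0.362, 0.0], [0.362, 0.932, -0.0], [-0.0, -0.0, -1.0]]
ft_force: [-4.1, -0.5, 10.1]
grip_width: 0.0
```

>>> jog_arm --plan '[[[0,0,0.0125,0,0,0],[0,0,0,0,0,0]]]'

```text
time_s: 14.35
position: [0.5173, 0.1519, 0.0867]
tool_rot: [[-0.932, 0.362, 0.0], [0.362, 0.932, -0.0], [-0.0, -0.0, -1.0]]
ft_force: [-5.2, -1.0, 12.2]
grip_width: -0.0001
```

>>> jog_arm --plan '[[[0,0,0.0125,0,0,0],[0,0,0,0,0,0]]]'

```text
time_s: 14.55
position: [0.5172, 0.1519, 0.0864]
tool_rot: [[-0.932, 0.362, 0.0], [0.362, 0.932, -0.0], [-0.0, -0.0, -1.0]]
ft_force: [-6.5, -1.0, 15.0]
grip_width: 0.0001
```

>>> jog_arm --plan '[[[0,0,0.0125,0,0,0],[0,0,0,0,0,0]]]'

```text
time_s: 14.75
position: [0.5171, 0.1519, 0.0862]
tool_rot: [[-0.932, 0.362, 0.0], [0.362, 0.932, -0.0], [-0.0, -0.0, -1.0]]
ft_force: [-7.9, -1.5, 17.4]
grip_width: 0.0
```

Left knob: 1.3 mm at 15 N, linear at about 12 N/mm, so it bears. The right knob is the free one, with a gap of about 1.1 mm, so about 2.6 rad in total. Before gripping I need the real finger geometry (tips versus TCP), so I'll lift, move over the right knob, open, and look.

>>> jog_arm --plan '[[[0,0,-0.5,0,0,0],[0,0,-0.9,0,0,0],[-0.398,-0.869,0,0,0,0],[-0.398,-0.869,0,0,0,0],[-0.398,-0.869,0,0,0,0],[-0.398,-0.869,0,0,0,0],[-0.398,-0.869,0,0,0,0],[-0.398,-0.869,0,0,0,0],[-0.398,-0.869,0,0,0,0],[0,0,0,0,0,0]]]' --grip 1

```text
time_s: 15.75
position: [0.5336, -0.1193, 0.1403]
tool_rot: [[-0.93, 0.367, 0.0], [0.367, 0.93, -0.001], [-0.001, -0.001, -1.0]]
ft_force: [0.3, 0.9, -0.3]
grip_width: 0.0856
```

>>> jog_arm --plan '[[[0,0,0,0,0,0],[0,0,0,0,0,0],[0,0,0,0,0,0]]]'

```text
time_s: 16.05
position: [0.5333, -0.1141, 0.1408]
tool_rot: [[-0.933, 0.361, -0.0], [0.361, 0.933, 0.0], [0.0, 0.0, -1.0]]
ft_force: [0.0, -0.2, -0.6]
grip_width: 0.0852
```

```bash
python3 - <<'E'
from h import *
o=env.observe();print(o['position'],o['q'],o['grip_width'])
d0=np.load('side0.npy');W=cloud('side',d0);p=np.array([.199,.5123,.206])
P=W[60:110,100:150].reshape(-1,3);P=P[np.linalg.norm(P[:,:2]-p[:2],axis=1)<.08];P=P[P[:,2]>.1]
print('start low pts',np.sort(P[:,2])[:15].round(3))
im,d=vision.get_image('side');W=cloud('side',d)
m=(np.linalg.norm(W[...,:2]-o['position'][:2],axis=2)<.075)&(W[...,2]>.12)&(W[...,2]<.25)
P=W[m];print(np.sort(P[:,2])[:25].round(3)); print(P[P[:,2]<np.sort(P[:,2])[25]].round(3))
cv2.imwrite('pics/s4.png',cv2.resize(im[150:290,230:370],None,fx=4,fy=4,interpolation=cv2.INTER_NEAREST)[:,:,::-1])
E
```

```text
[ 0.53325121 -0.11407717  0.1407532 ] [-2.45213272e+01  2.45936399e+01  8.13542034e+01  5.92824286e-03
  7.40576191e+01 -9.33693724e+01] 0.0852167003543345
start low pts [0.244 0.244 0.245 0.245 0.245 0.246 0.246 0.246 0.247 0.247 0.247 0.247
 0.248 0.248 0.248]
[0.178 0.179 0.18  0.18  0.18  0.18  0.18  0.181 0.182 0.182 0.183 0.183
 0.183 0.184 0.185 0.185 0.186 0.186 0.186 0.186 0.186 0.187 0.187 0.187
 0.187]
[[ 0.56  -0.077  0.187]
 [ 0.508 -0.155  0.186]
 [ 0.507 -0.157  0.185]
 [ 0.509 -0.159  0.186]
 [ 0.524 -0.162  0.186]
 [ 0.526 -0.162  0.185]
 [ 0.507 -0.158  0.183]
 [ 0.509 -0.157  0.182]
 [ 0.511 -0.159  0.183]
 [ 0.511 -0.164  0.187]
 [ 0.513 -0.163  0.186]
 [ 0.515 -0.165  0.187]
 [ 0.518 -0.166  0.187]
 [ 0.521 -0.166  0.186]
 [ 0.524 -0.162  0.183]
 [ 0.525 -0.164  0.184]
 [ 0.509 -0.157  0.18 ]
 [ 0.511 -0.158  0.18 ]
 [ 0.514 -0.156  0.178]
 [ 0.515 -0.159  0.18 ]
 [ 0.517 -0.158  0.179]
 [ 0.519 -0.159  0.18 ]
 [ 0.52  -0.162  0.181]
 [ 0.522 -0.161  0.18 ]
 [ 0.524 -0.163  0.182]]
```

View pics/s4.png

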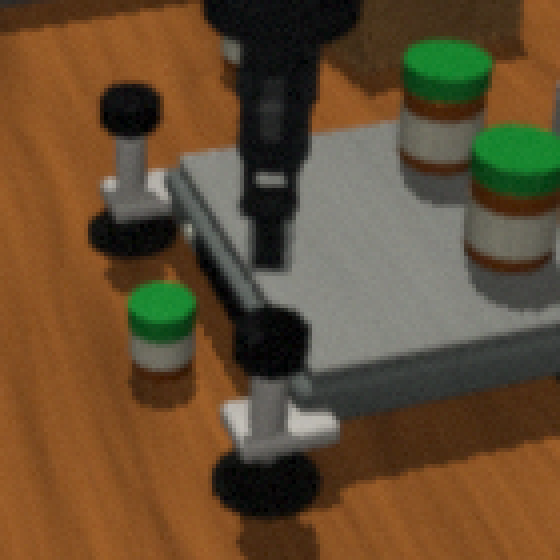

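The open tips sit at z ≈ 0.178 with the TCP at 0.141, which is 13 mm higher relative to the TCP than when shut. So the true finger ends lie about 24 mm above the reported TCP. For pad centres at z ≈ 0.098 around the knob I need TCP z ≈ 0.052.

>>> jog_arm --plan '[[[0,0,0.5,0,0,0],[0,0,0.5,0,0,0],[0,0,0.5,0,0,0],[0,0,0.5,0,0,0],[0,0,0.2,0,0,0],[0,0,0,0,0,0],[0,0,0,0,0,0]]]'

```text
time_s: 16.8
position: [0.5337, -0.1152, 0.0535]
tool_rot: [[-0.932, 0.362, 0.001], [0.362, 0.932, -0.001], [-0.001, -0.0, -1.0]]
ft_force: [-0.5, -1.1, -0.1]
grip_width: 0.0851
```

```bash
python3 - <<'E'
from h import *
o=env.observe();print(o['position'],o['ft_force'],o['q'][5])
im,d=vision.get_image('side')
cv2.imwrite('pics/s5.png',cv2.resize(im[150:290,230:370],None,fx=4,fy=4,interpolation=cv2.INTER_NEAREST)[:,:,::-1])
E
```

```text
[ 0.53374865 -0.11520387  0.05351248] [-0.54775712 -1.13998048 -0.05173041] -93.38815231780076
```

View pics/s5.png

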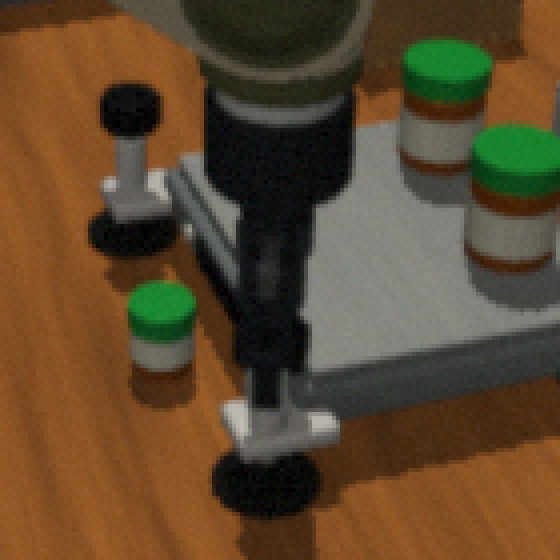

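The fingers straddle the right knob, with the near one at (265,380) in the crop. Closing.

>>> jog_arm --plan '[[[0,0,0,0,0,0],[0,0,0,0,0,0],[0,0,0,0,0,0],[0,0,0,0,0,0],[0,0,0,0,0,0]]]' --grip -1 --squeeze 30

```text
time_s: 17.35
position: [0.533, -0.1158, 0.0531]
tool_rot: [[-0.932, 0.362, -0.0], [0.362, 0.932, -0.001], [-0.0, -0.001, -1.0]]
ft_force: [-4.7, -4.1, 4.1]
grip_width: 0.0371
```

>>> jog_arm --plan '[[[0,0,0,0,0,0.6],[0,0,0,0,0,0.6],[0,0,0,0,0,0.6],[0,0,0,0,0,0.6],[0,0,0,0,0,0.6],[0,0,0,0,0,0.6],[0,0,0,0,0,0.6],[0,0,0,0,0,0.6],[0,0,0,0,0,0],[0,0,0,0,0,0]]]'

```text
time_s: 18.35
position: [0.5327, -0.1162, 0.053]
tool_rot: [[-0.462, 0.887, -0.001], [0.887, 0.462, -0.001], [-0.001, -0.002, -1.0]]
ft_force: [-5.7, -5.4, 5.7]
grip_width: 0.0373
```

```bash
python3 - <<'E'
from h import *
o=env.observe();print(o['position'],o['ft_force'],o['wrist_torque'],o['q'][5])
for n in('side','top'):
    im,d=vision.get_image(n);b=im[150:290,230:370] if n=='side' else im[110:250,230:370]
    cv2.imwrite(f'pics/{n}6.png',cv2.resize(b,None,fx=4,fy=4,interpolation=cv2.INTER_NEAREST)[:,:,::-1])
E
```

```text
[ 0.53265652 -0.11616483  0.05298052] [-5.72348845 -5.3575624   5.67457681] [-0.99970736  0.93442787 -0.0315967 ] -52.12435684943322
```

View pics/side6.png

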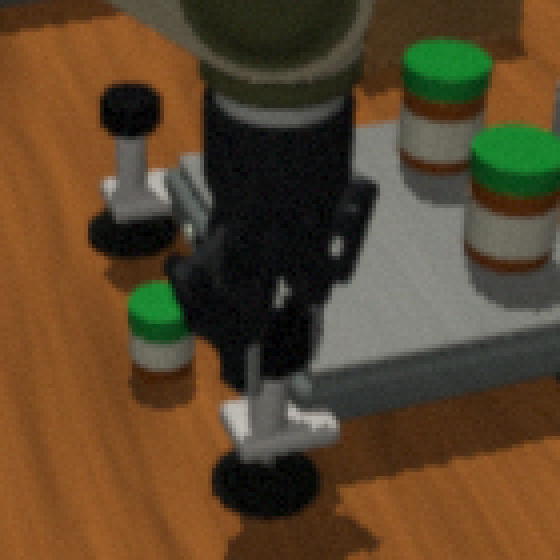

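The grip holds, and 0.72 rad is done with the sample jar clear. I'll continue to 2.6 rad in total.

>>> jog_arm --plan '[[[0,0,0,0,0,0.7],[0,0,0,0,0,0.7],[0,0,0,0,0,0.7],[0,0,0,0,0,0.7],[0,0,0,0,0,0.7],[0,0,0,0,0,0.7],[0,0,0,0,0,0.7],[0,0,0,0,0,0.7],[0,0,0,0,0,0],[0,0,0,0,0,0]]]'

```text
time_s: 19.45
position: [0.5321, -0.1162, 0.053]
tool_rot: [[0.352, 0.936, -0.002], [0.936, -0.352, -0.001], [-0.002, -0.002, -1.0]]
ft_force: [-8.1, -5.8, 7.0]
grip_width: 0.0369
```

>>> jog_arm --plan '[[[0,0,0,0,0,0.7],[0,0,0,0,0,0.7],[0,0,0,0,0,0.7],[0,0,0,0,0,0.7],[0,0,0,0,0,0.7],[0,0,0,0,0,0.7],[0,0,0,0,0,0.7],[0,0,0,0,0,0.7],[0,0,0,0,0,0.7],[0,0,0,0,0,0]]]'

```text
time_s: 20.45
position: [0.5318, -0.1157, 0.0532]
tool_rot: [[0.966, 0.26, -0.003], [0.26, -0.966, -0.001], [-0.003, -0.0, -1.0]]
ft_force: [-8.8, -4.2, 9.0]
grip_width: 0.0372
```

>>> jog_arm --plan '[[[0,0,0,0,0,0.6],[0,0,0,0,0,0],[0,0,0,0,0,0]]]'

```text
time_s: 20.75
position: [0.5318, -0.1156, 0.0532]
tool_rot: [[0.985, 0.175, -0.003], [0.175, -0.985, -0.001], [-0.003, -0.0, -1.0]]
ft_force: [-9.6, -4.4, 10.1]
grip_width: 0.0374
```

```bash
python3 - <<'E'
from h import *
o=env.observe();print(o['position'],o['ft_force'],o['wrist_torque'],o['q'],o['tool_rot'])
im,d=vision.get_image('side');b=im[150:290,230:370]
cv2.imwrite(f'pics/s7.png',cv2.resize(b,None,fx=4,fy=4,interpolation=cv2.INTER_NEAREST)[:,:,::-1])
E
```

```text
[ 0.5318004  -0.11563646  0.05317949] [-9.58832083 -4.39182759 10.11105142] [-0.58861575  1.66725542 -0.01280036] [-24.68282114  30.49966323  87.88968686  -0.11384219  61.75979697
  55.30434183] [[ 9.84599673e-01  1.74796745e-01 -3.09548238e-03]
 [ 1.74796024e-01 -9.84604538e-01 -5.03792954e-04]
 [-3.13588737e-03 -4.50436362e-05 -9.99995082e-01]]
```

View pics/s7.png

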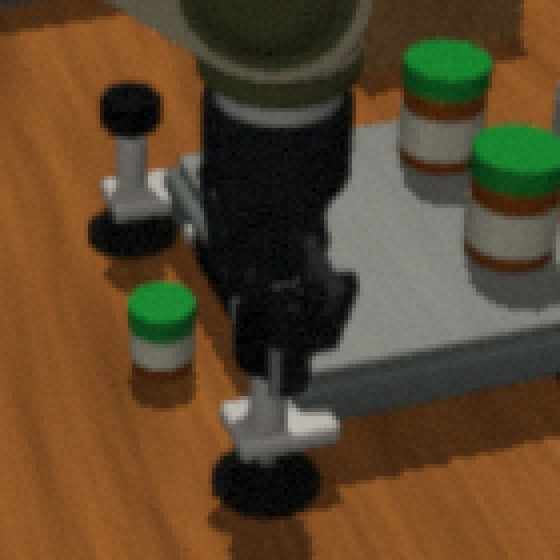

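Turned 2.595 rad. I'll relax the side load, release, lift, and then shut the fingers for repeat press tests.

>>> jog_arm --plan '[[[-0.03,0,-0.02,0,0,0],[0,0,0,0,0,0]]]'

```text
time_s: 21.0
position: [0.5319, -0.1157, 0.0535]
tool_rot: [[0.985, 0.175, -0.0], [0.175, -0.985, -0.0], [-0.0, 0.0, -1.0]]
ft_force: [-2.5, -2.6, 2.0]
grip_width: 0.0373
```

>>> jog_arm --plan '[[[0,0,0,0,0,0],[0,0,0,0,0,0],[0,0,0,0,0,0],[0,0,0,0,0,0]]]' --grip 1

```text
time_s: 21.4
position: [0.5322, -0.1154, 0.0534]
tool_rot: [[0.985, 0.175, -0.0], [0.175, -0.985, 0.0], [0.0, -0.0, -1.0]]
ft_force: [-0.3, 0.8, -0.1]
grip_width: 0.0855
```

>>> jog_arm --plan '[[[0,0,-0.5,0,0,0],[0,0,-0.8,0,0,0],[0,0,-0.5,0,0,0],[0,0,0,0,0,0]]]'

```text
time_s: 21.8
position: [0.5334, -0.1159, 0.1281]
tool_rot: [[0.985, 0.175, 0.005], [0.175, -0.985, -0.002], [0.005, 0.003, -1.0]]
ft_force: [-0.1, 0.6, -0.1]
grip_width: 0.085
```

>>> jog_arm --plan '[[[0,0,0,0,0,0],[0,0,0,0,0,0],[0,0,0,0,0,0],[0,0,0,0,0,0],[0,0,0,0,0,0],[0,0,0,0,0,0]]]' --grip -1

```text
time_s: 22.4
position: [0.5321, -0.1155, 0.1253]
tool_rot: [[0.985, 0.175, -0.0], [0.175, -0.985, 0.0], [-0.0, -0.0, -1.0]]
ft_force: [0.1, 1.1, 0.4]
grip_width: 0.0001
```

```bash
python3 - <<'E'
from h import *
o=env.observe();print(o['position'],o['ft_force'],o['grip_width'])
im,d=vision.get_image('side');W=cloud('side',d);b=im[150:290,230:370]
hsv=cv2.cvtColor(im,cv2.COLOR_RGB2HSV)
for nm,box in(('L',(250,275,165,195)),('R',(283,312,228,250))):
    m=(W[...,2]>.09)&(W[...,2]<.12)&(hsv[...,2]<70); bb=np.zeros_like(m); bb[box[2]:box[3],box[0]:box[1]]=1
    P=W[m&bb]; T=P[P[:,2]>.107]; print(nm,((T.min(0)+T.max(0))/2).round(4))
cv2.imwrite(f'pics/s8.png',cv2.resize(b,None,fx=4,fy=4,interpolation=cv2.INTER_NEAREST)[:,:,::-1])
E
```

```text
[ 0.53205461 -0.11548113  0.12533341] [0.08329823 1.14980481 0.40368223] 0.0001347765111161902
L [0.5184 0.1506 0.1117]
R [ 0.5327 -0.1179  0.1117]
```

View pics/s8.png

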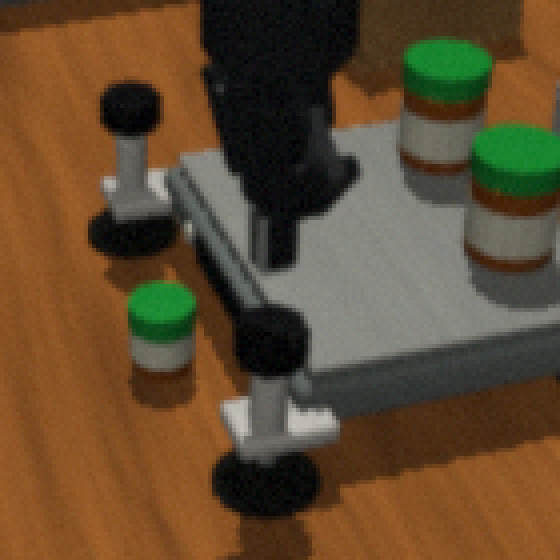

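The knob is released and the scale is in place with its jars upright. Re-testing the right knob.

>>> jog_arm --plan '[[[0,0,0.4,0,0,0],[0,0,0.4,0,0,0],[0,0,0.075,0,0,0],[0,0,0,0,0,0],[0,0,0,0,0,0]]]'

```text
time_s: 22.95
position: [0.5325, -0.1157, 0.0912]
tool_rot: [[0.985, 0.175, 0.001], [0.175, -0.985, -0.001], [0.001, 0.001, -1.0]]
ft_force: [0.0, -0.5, 1.0]
grip_width: -0.0001
```

>>> jog_arm --plan '[[[0,0,0.0125,0,0,0],[0,0,0,0,0,0]]]'

```text
time_s: 23.15
position: [0.5323, -0.1156, 0.0905]
tool_rot: [[0.985, 0.175, 0.001], [0.175, -0.985, -0.0], [0.001, 0.001, -1.0]]
ft_force: [-0.1, -0.6, 0.1]
grip_width: 0.0003
```

>>> jog_arm --plan '[[[0,0,0.0125,0,0,0],[0,0,0,0,0,0]]]'

```text
time_s: 23.35
position: [0.5321, -0.1155, 0.0896]
tool_rot: [[0.985, 0.175, 0.0], [0.175, -0.985, -0.0], [0.0, 0.0, -1.0]]
ft_force: [-0.8, -0.4, -0.1]
grip_width: 0.0002
```

>>> jog_arm --plan '[[[0,0,0.0125,0,0,0],[0,0,0,0,0,0]]]'

```text
time_s: 23.55
position: [0.5321, -0.1155, 0.089]
tool_rot: [[0.985, 0.175, -0.0], [0.175, -0.985, 0.0], [-0.0, -0.0, -1.0]]
ft_force: [0.1, -0.5, 0.8]
grip_width: 0.0002
```

>>> jog_arm --plan '[[[0,0,0.0125,0,0,0],[0,0,0,0,0,0]]]'

```text
time_s: 23.75
position: [0.5321, -0.1155, 0.0885]
tool_rot: [[0.985, 0.175, -0.0], [0.175, -0.985, 0.0], [-0.0, -0.0, -1.0]]
ft_force: [0.3, -0.5, -0.7]
grip_width: 0.0
```

>>> jog_arm --plan '[[[0,0,0.0125,0,0,0],[0,0,0,0,0,0]]]'

```text
time_s: 23.95
position: [0.5321, -0.1155, 0.0881]
tool_rot: [[0.985, 0.175, 0.0], [0.175, -0.985, -0.0], [0.0, 0.0, -1.0]]
ft_force: [-0.9, 0.2, 0.4]
grip_width: 0.0003
```

>>> jog_arm --plan '[[[0,0,0.0125,0,0,0],[0,0,0,0,0,0]]]'

```text
time_s: 24.15
position: [0.5321, -0.1155, 0.0878]
tool_rot: [[0.985, 0.175, 0.0], [0.175, -0.985, -0.0], [0.0, 0.0, -1.0]]
ft_force: [-0.8, 1.3, 4.6]
grip_width: -0.0003
```

>>> jog_arm --plan '[[[0,0,0.0125,0,0,0],[0,0,0,0,0,0]]]'

```text
time_s: 24.35
position: [0.532, -0.1155, 0.0876]
tool_rot: [[0.985, 0.175, 0.0], [0.175, -0.985, -0.0], [0.0, 0.0, -1.0]]
ft_force: [-2.7, -0.1, 7.8]
grip_width: -0.0004
```

>>> jog_arm --plan '[[[0,0,0.0125,0,0,0],[0,0,0,0,0,0]]]'

```text
time_s: 24.55
position: [0.532, -0.1156, 0.0874]
tool_rot: [[0.985, 0.175, 0.0], [0.175, -0.985, -0.001], [0.0, 0.001, -1.0]]
ft_force: [-4.6, 0.2, 10.6]
grip_width: -0.0001
```

>>> jog_arm --plan '[[[0,0,0.0125,0,0,0],[0,0,0,0,0,0]]]'

```text
time_s: 24.75
position: [0.5319, -0.1156, 0.0872]
tool_rot: [[0.985, 0.175, 0.0], [0.175, -0.985, -0.001], [0.0, 0.001, -1.0]]
ft_force: [-5.4, 0.8, 13.0]
grip_width: 0.0
```

>>> jog_arm --plan '[[[0,0,0.0125,0,0,0],[0,0,0,0,0,0]]]'

```text
time_s: 24.95
position: [0.5319, -0.1157, 0.087]
tool_rot: [[0.985, 0.175, 0.0], [0.175, -0.985, -0.001], [0.0, 0.001, -1.0]]
ft_force: [-7.2, -0.3, 16.8]
grip_width: 0.0001
```

The right knob now gives 1.0 mm at 15 N and is stiff from the first touch; the resting height rose about 0.5 mm. Next I'll verify that the left still bears.

```bash
python3 - <<'E'
from h import *
o=env.observe();R=o['tool_rot'];print(R.T@(np.array([.5176,.1519,.13])-o['position'])/.04/7, 7)
E
```

```text
[ 0.11716636 -0.94959045 -0.1543592 ] 7
```

>>> jog_arm --plan '[[[0,0,-0.5,0,0,0],[0,0,-0.5,0,0,0],[0.117,-0.95,0,0,0,0],[0.117,-0.95,0,0,0,0],[0.117,-0.95,0,0,0,0],[0.117,-0.95,0,0,0,0],[0.117,-0.95,0,0,0,0],[0.117,-0.95,0,0,0,0],[0.117,-0.95,0,0,0,0],[0,0,0,0,0,0]]]'

```text
time_s: 25.95
position: [0.5171, 0.1559, 0.1253]
tool_rot: [[0.984, 0.179, -0.0], [0.179, -0.984, 0.001], [0.0, -0.001, -1.0]]
ft_force: [0.2, -0.8, -0.4]
grip_width: 0.0001
```

>>> jog_arm --plan '[[[0,0,0.4,0,0,0],[0,0,0.4,0,0,0],[0,0,0.05,0,0,0],[0,0,0,0,0,0],[0,0,0,0,0,0]]]'

```text
time_s: 26.45
position: [0.5183, 0.1519, 0.0922]
tool_rot: [[0.985, 0.174, 0.001], [0.174, -0.985, 0.0], [0.001, 0.0, -1.0]]
ft_force: [0.2, 0.7, 0.6]
grip_width: 0.0001
```

>>> jog_arm --plan '[[[0,0,0.0125,0,0,0],[0,0,0,0,0,0]]]'

```text
time_s: 26.65
position: [0.518, 0.1521, 0.0915]
tool_rot: [[0.985, 0.175, 0.001], [0.175, -0.985, 0.0], [0.001, 0.0, -1.0]]
ft_force: [-0.3, -0.1, -0.3]
grip_width: 0.0003
```

>>> jog_arm --plan '[[[0,0,0.025,0,0,0],[0,0,0.0125,0,0,0],[0,0,0,0,0,0]]]'

```text
time_s: 26.95
position: [0.5178, 0.1521, 0.0895]
tool_rot: [[0.985, 0.175, -0.0], [0.175, -0.985, -0.0], [-0.0, 0.0, -1.0]]
ft_force: [0.3, -0.3, -0.5]
grip_width: -0.0002
```

>>> jog_arm --plan '[[[0,0,0.0125,0,0,0],[0,0,0,0,0,0]]]'

```text
time_s: 27.15
position: [0.5178, 0.1521, 0.089]
tool_rot: [[0.985, 0.175, -0.0], [0.175, -0.985, -0.0], [-0.0, -0.0, -1.0]]
ft_force: [0.5, -1.0, 0.4]
grip_width: 0.0001
```

>>> jog_arm --plan '[[[0,0,0.0125,0,0,0],[0,0,0,0,0,0]]]'

```text
time_s: 27.35
position: [0.5178, 0.1521, 0.0884]
tool_rot: [[0.985, 0.175, -0.0], [0.175, -0.985, -0.0], [-0.0, 0.0, -1.0]]
ft_force: [-0.1, -0.4, -0.0]
grip_width: 0.0004
```

>>> jog_arm --plan '[[[0,0,0.0125,0,0,0],[0,0,0,0,0,0]]]'

```text
time_s: 27.55
position: [0.5178, 0.1521, 0.0881]
tool_rot: [[0.985, 0.175, 0.0], [0.175, -0.985, -0.0], [0.0, 0.0, -1.0]]
ft_force: [0.3, -0.6, 0.9]
grip_width: 0.0
```

>>> jog_arm --plan '[[[0,0,0.0125,0,0,0],[0,0,0,0,0,0]]]'

```text
time_s: 27.75
position: [0.5178, 0.1522, 0.0879]
tool_rot: [[0.985, 0.175, 0.0], [0.175, -0.985, -0.0], [0.0, 0.0, -1.0]]
ft_force: [-0.9, 0.0, 4.5]
grip_width: -0.0001
```

>>> jog_arm --plan '[[[0,0,0.0125,0,0,0],[0,0,0,0,0,0]]]'

```text
time_s: 27.95
position: [0.5178, 0.1522, 0.0876]
tool_rot: [[0.985, 0.175, 0.0], [0.175, -0.985, -0.0], [0.0, 0.0, -1.0]]
ft_force: [-3.4, 0.4, 7.9]
grip_width: -0.0004
```

>>> jog_arm --plan '[[[0,0,0.0125,0,0,0],[0,0,0,0,0,0]]]'

```text
time_s: 28.15
position: [0.5177, 0.1521, 0.0875]
tool_rot: [[0.985, 0.175, 0.001], [0.175, -0.985, -0.0], [0.0, 0.0, -1.0]]
ft_force: [-5.0, 0.6, 11.8]
grip_width: -0.0001
```

>>> jog_arm --plan '[[[0,0,0.0125,0,0,0],[0,0,0,0,0,0]]]'

```text
time_s: 28.35
position: [0.5176, 0.1522, 0.0873]
tool_rot: [[0.985, 0.175, 0.001], [0.175, -0.985, -0.0], [0.001, 0.0, -1.0]]
ft_force: [-4.8, -0.8, 14.0]
grip_width: 0.0001
```

>>> jog_arm --plan '[[[0,0,0.0125,0,0,0],[0,0,0,0,0,0]]]'

```text
time_s: 28.55
position: [0.5176, 0.1522, 0.0871]
tool_rot: [[0.985, 0.175, 0.001], [0.175, -0.985, -0.0], [0.001, 0.0, -1.0]]
ft_force: [-7.0, -1.5, 16.6]
grip_width: -0.0004
```

The left knob gives about 1.0 mm at 15 N, stiff and linear, and sits about 0.45 mm higher at rest. That puts the right foot about 1 mm (about 1.2 rad) past touch, which is on target. I'll retract and take a last look.

>>> jog_arm --plan '[[[0,0,-0.5,0,0,0],[0,0,-0.9,0,0,0],[0,0,-0.9,0,0,0],[-0.5,0,-0.5,0,0,0],[-0.8,-0.5,0,0,0,0],[-0.8,-0.5,0,0,0,0],[-0.8,-0.5,0,0,0,0],[-0.4,-0.3,0,0,0,0],[0,0,0,0,0,0],[0,0,0,0,0,0]]]'

```text
time_s: 29.55
position: [0.3762, 0.2, 0.1977]
tool_rot: [[0.985, 0.175, 0.001], [0.175, -0.985, -0.0], [0.001, 0.0, -1.0]]
ft_force: [0.4, 0.0, 0.8]
grip_width: -0.0
```

```bash
python3 - <<'E'
from h import *
o=env.observe();print(o['position'],o['ft_force'])
for n in('side','top'):
    im,d=vision.get_image(n);cv2.imwrite(f'pics/{n}9.png',im[:,:,::-1]); 
    a=cv2.imread(f'pics/{n}0.png').astype(int); df=(abs(a-im[:,:,::-1]).max(2)>60); print(n,df.sum(), df[110:230,215:420].sum())
E
```

```text
[0.37617329 0.19996571 0.19772796] [0.35290484 0.04636103 0.76015092]
side 9140 0
top 15692 4
```

View pics/top9.png

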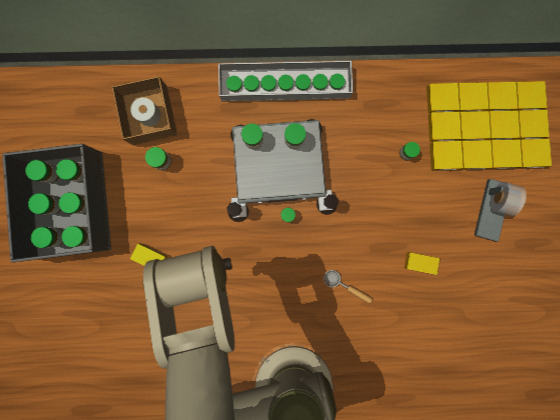

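View pics/side9.png

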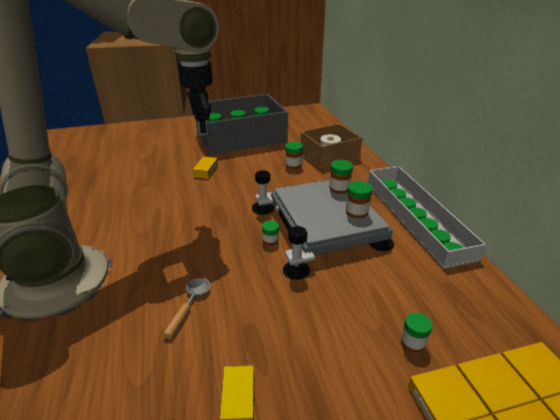

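The final pictures show the scale (top view, about (280,162)) and its two jars unmoved and every bystander in place; the arm is clear and touching nothing.

```bash
python3 -c "
from rig import close_job
print(close_job())"
```

```text
the job is handed in; nothing more can be done
None
```

The right front foot was the one hanging free. I turned its knob about 2.6 rad clockwise in one grip, let go, retracted the arm and handed the job in at about 30 s.

- **Finding the free foot:** before turning, the right knob gave about 1.9 mm at 15 N, soft at first and then stiff. The left gave 1.3 mm and was stiff throughout. I put the gap at about 1.1 mm.
- **After turning:** both knobs give about 1.0 mm at 15 N and are stiff from first touch. Both also sit about 0.5 mm higher at rest. From that I estimate the right foot is about 1.0 mm (1.2 rad) past first touch. I read these heights to only about 0.2 mm, so it could be off by about 0.5 rad.
- **Not checked directly:** I did not press over the rear feet. That they still bear is inferred from the estimate being well short of 2 rad.
- **Rest of the scene:** the last pictures match the first ones around the scale, its jars and the sample jar. The other bystanders look unmoved, and the wrist force is near zero.
- **One disagreement:** the shut fingertips physically end about 24 mm short of the reported TCP. I found this from the depth images and from touching the knob, and set the grasp height to allow for it.

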